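Clamp the boring cutter in the bench chuck

ROBOT

A 7-joint arm with a two-finger parallel gripper is mounted at the origin on the work surface. World frame = base frame: x ahead of the robot, y to its left, z up, the work surface at z = 0. Lengths are in m, angles in rad, forces in N, time in s.
With the tool pointing down it reaches from about 0.425 to 0.875 m from the base axis. Payload 8.4 kg.
Tool frame: the origin (TCP) lies between the finger pads; the fingertips stand 22 mm ahead of it and the grasp point (between the pads) lies 3 mm ahead of it; x points along the fingers, y is the direction in which the jaws open and shut, and the axes are right-handed (so a half turn about x gives the same grasp; the last joint's range is limited). The gripper opens to 85 mm and grips with 20 to 120 N. Pads are 22 mm wide; open, the fingers measure 114 mm over their backs; the gripper's body (76 mm by 85 mm) begins 54 mm behind the grasp point. The pads swing forward as they close: fully open they stand 13 mm farther back than shut.
Start: joints at [-1.384, 0.333, 0.04, 1.465, -0.013, 1.343, -0.059], TCP at [0.183, 0.624, 0.253] pointing down, gripper open.
Joint ranges: [-2.58, 2.58], [-0.38, 2.09], [-1.3, 1.39], [0.25, 2.4], [-1.5, 4.64], [0.08, 2.09], [-2.65, 2.65]. Speed limits (rad/s): [2.22, 2.22, 2.79, 2.79, 3.14, 3.14, 3.14].

INTERFACE

Orientations are given as [roll, pitch, yaw] about the fixed x, y, z axes, in that order (R = Rz(yaw) Ry(pitch) Rx(roll)).
In Python, from plant import manip, viewer, job, finder gives the robot as it stands.
- The arm moves only by the tool apply_moves, never from a script. Its argument "commands" is a list of rows, each a list of 7 numbers: the shift along the tool's x, y, z in m, then the turn, a rotation vector about the tool's x, y, z in rad, then the finger opening in m, from 0 to 0.0854. A call has 1 to 10 rows; each row is the pose to reach, as a shift and turn from the pose commanded when the call began, along the tool's axes at that moment; what a row does not reach only later rows make up. A row lasts 1/12 s, in which the tool goes at most 41.7 mm and 7.16 degrees, less where a joint would pass 70% of its speed; a pose out of reach is approached as far as the arm can. A call with a gripper value outside its range is refused whole. The fingers move at their own pace and stop on an object; "squeeze" is the grip in N (left out, the last holds). Time passes only in rows, so rows that repeat a pose let the fingers close. It gives the time, the measured TCP pose, the force and the opening at its end, in the units of the state.
- manip.get_obs(): the state, without advancing time (a new reading comes with each control period).
- viewer.read_camera(name): name is "scene" or "top"; returns a dict with "pixels" (480x640x3 uint8, red, green, blue), "range_z" (480x640 float32, m along the optical axis (not along the pixel's ray), 0 where there is no reading), "vertical_fov" (degrees; the focal length in pixels is half the picture's height over the tangent of half this angle, whatever the lens; pixels are square), "cx", "cy" (the principal point, pixels), "xyz" and "attitude" of the camera in the world. Camera axes: x right, y up, looking along -z (the intrinsics and any distortion apply to the point x, -y, -z); pixel columns grow to the right and rows downward; lengths in m; the calibration is good to about 2 mm. A picture is of the moment at which its call begins.
- job.job_done(): hands the job in, once; it reports no verdict.
Trained networks look in a picture, given as the dict that the camera call returned (one of the last four; its "shot" number tells which), for a name from the list of things; names that differ only in an ending like _2 or _b are one class to them, and where a whole thing is asked for, a point or a joint stands for the part that bears it (a point fixed in the world has none). Each returns a list of dicts, best first, with "confidence" (0 to 1); they miss things now and then, are a little off and sometimes report something else, mostly with a low value. They report only what shows in the picture. A call takes as long as a camera call. They do not tell look-alikes from the thing itself.
- finder.look_for(picture, thing): "bbox" ([left, top, right, bottom] in pixels, round what is visible of it).
- finder.pinpoint(picture, thing): "point" ([column, row] in pixels: a listed point, or the origin of a listed thing).
The state is a dict: "clock": time; "joint_positions": joint angles; "qvel": joint speeds; "joint_efforts": joint torques, N m; "ee_pos": TCP position; "tool_rot": TCP orientation; "wrist_force": force on the tool from outside, world axes, zero at the start; "wrist_torque": the same for the moment, N m; "opening": finger opening in m.
Only numpy, scipy, OpenCV 4.12 (cv2) and the standard library are available. Lean on these libraries where they do the work, as an engineer would, in place of code of your own. Each camera call takes 0.05 s, during which the arm holds its last target. There are 200 camera calls.

TASK

Take the boring cutter (the one with the blunt cylindrical head, not the pointed countersink) out of the rack, stand it shank down in the open bench chuck and lower it right to the bottom without dropping it. Then swing the chuck's crank handle clockwise, seen from above, until the three jaws have closed firmly on the shank and hold the cutter upright. Leave the countersink in the rack and the other things on the bench where they are.

Things in the scene. Friction and masses are not known exactly. Their poses are not given: they have to be found in the camera images.
- chuck: Upright steel fixture chuck bolted to the bench: flange 120 mm across, 12 mm thick; knurled sleeve 86 mm across, 42 to 78 mm high; fixed nose 62 mm across up to 86 mm; jaw tops 92 mm high. In the nose is a round bore 30 mm across, open at the top, its floor 30 mm above the bench. Origin on the bore's vertical axis at bench level, z up.
- seat (a point): Centre of the floor of the chuck's bore, 30 mm above the bench; the cutter's foot rests here.
- sleeve (a joint): Turn of the sleeve in rad, growing clockwise seen from above as the jaws close; range 0 to 2.3, starts at 0 to 0.4. At 0 the crank arm points along the chuck's -y and the jaw faces are 14 mm from the axis; they move in 4 mm per rad and meet the 16 mm shank at about 1.5, where the handle goes stiff. It drags at 3 to 5 N at the handle and stays where left; 10 to 20 N at the handle clamps.
- handle (a point): Middle of the upright turned wooden handle on the sleeve's crank arm, 105 mm from the chuck's axis and 100 mm above the bench. The handle is 26 mm across, from 67 to 128 mm above the bench; the iron arm under it is 12 mm thick, 54 to 66 mm above the bench.
- jaw0: First of three steel jaws spaced at 120 degrees round the bore, all moved together by the sleeve: 10 mm wide, 48 mm tall, from 44 to 92 mm above the bench. Origin on the chuck's axis at bench level when the sleeve is at 0.
- jaw1: Second jaw, as jaw0.
- jaw2: Third jaw, as jaw0.
- cutter: Boring cutter of plain steel, 147 mm long, 0.36 kg: round shank 16 mm across and 100 mm long with a bevelled foot, above it a blunt cylindrical head 30 mm across from 100 to 140 mm above the foot, with a 6 mm centre spur on top. Origin at the centre of the foot, z along the shank towards the head. Starts upright in one of the rack's two holes.
- countersink: Countersink of plain steel, same shank, with a pointed conical head 32 mm across (143 mm long in all). Origin at the centre of the foot. Stands in the rack's other hole and stays there.
- rack: Fixed dark oak block 70 x 150 x 48 mm (x, y, z) with two holes 19 mm across and 40 mm deep at y = -37 and +37 mm on its middle line; tools in it stand with the foot 8 mm above the bench. Origin at the centre of its underside.
- key_lever: Beech piano key lever 200 x 24 x 23 mm lying on the bench. Origin at the centre of its underside, x along its length.
- tin: Round copper tin 79 mm across, 42 mm tall. Origin at the centre of its underside.
- grinder: Hand grinder of cast iron bolted to the bench, footprint about 130 x 310 mm, 240 mm tall. Origin at the centre of its foot.
Not all that is in view belongs to the job. Leave any blue or orange look-alike of the countersink alone.

How it is judged:
By the outcome, as a careful person would: the job done as asked, in the order asked, and still so for the second after the job is handed in, with the robot touching nothing.
It also fails if it takes over 69 s, if anything falls off the work surface, if the arm or the gripper's body presses on something with over 40 N, if the wrist force passes 120 N, or if a joint passes its speed limit or range.

## Working session

There is one attempt and no reset: what is moved stays moved. The work goes in short steps, Python scripts to look and compute and a tool call to move; the robot and the scene stay as the last step left them, time stands still between calls to the robot, and variables do not carry over. Pictures are saved under pics/ and viewed, about 8 in all and at most 12, crops included, and the job is handed in when it is done.

Besides the shell and the picture viewer there is one more tool, called after ">>>" by a JSON object that holds its "fn" and its "kwargs". apply_moves: Moves the arm, as the interface text tells. Its arguments: {"type":"object","properties":{"commands":{"type":"array"},"squeeze":{"type":"number"}},"required":["commands"]}

```bash
ls; mkdir -p pics; cat > h.py <<'E'
import numpy as np, cv2
from plant import manip, viewer, job, finder
from scipy.spatial.transform import Rotation as R
def cam(n): return viewer.read_camera(n)
def K(p): return 240/np.tan(np.radians(p["vertical_fov"])/2)
def Rc(p):
    a=np.array(p["attitude"],float)
    if a.shape==(3,3): return a
    return R.from_euler('xyz',a).as_matrix() if a.size==3 else R.from_quat(a).as_matrix()
def w(p,u,v,z=None):
    """pixel -> world, by depth or by the plane height z"""
    f=K(p); d=Rc(p)@np.array([(u-p["cx"])/f,-(v-p["cy"])/f,-1.]); o=np.array(p["xyz"])
    if z is None: return o+d*p["range_z"][int(round(v)),int(round(u))]
    return o+d*(z-o[2])/d[2]
def cloud(p):
    f=K(p); v,u=np.mgrid[:480,:640]; r=p["range_z"]
    c=np.stack([(u-p["cx"])/f,-(v-p["cy"])/f,-np.ones_like(r)],-1)*r[...,None]
    return c@Rc(p).T+np.array(p["xyz"])
def save(p,n,crop=None,s=1):
    im=p["pixels"][...,::-1]
    if crop: l,t,r,b=crop; im=im[t:b,l:r]
    cv2.imwrite("pics/"+n,cv2.resize(im,None,fx=s,fy=s,interpolation=cv2.INTER_CUBIC))
E
python3 - <<'E'
from h import *
np.set_printoptions(precision=4,suppress=True)
print(manip.get_obs())
ps={}
for n in("scene","top"):
    p=cam(n); save(p,n+"0.png"); print(n,{k:v for k,v in p.items() if k not in("pixels","range_z")})
    for t in("chuck","seat","handle","cutter","countersink","rack","key_lever","tin","grinder"):
        print(t,[(np.round(a["bbox"]),round(a["confidence"],2)) for a in finder.look_for(p,t)[:3]] if t!="seat" else "",
         [(np.round(a["point"],1),round(a["confidence"],2)) for a in finder.pinpoint(p,t)[:3]])
E
```

```text
pics
{'clock': 0.0, 'joint_positions': array([-1.3842,  0.3339,  0.0399,  1.4663, -0.0134,  1.3433, -0.0585]), 'qvel': array([-0.0005,  0.0012, -0.0012, -0.0023, -0.0003,  0.0013, -0.0014]), 'joint_efforts': array([ -0.0013, -65.8554,   1.3644, -40.5569,   0.0167,   0.0127,
        -0.    ]), 'ee_pos': array([0.1832, 0.6232, 0.2524]), 'tool_rot': array([-1.4972,  1.5692, -1.783 ]), 'wrist_force': array([0.2643, 0.287 , 0.6627]), 'wrist_torque': array([-0.0509, -0.0109,  0.0074]), 'opening': 0.08544797281388618}
scene {'vertical_fov': 53.295161067464065, 'cx': 308.82139907907595, 'cy': 243.5704400771589, 'xyz': array([1.074 , 0.639 , 0.8071]), 'attitude': array([ 0.8007, -0.0113,  2.4019]), 'shot': 1}
chuck [(array([244., 200., 311., 280.]), 0.61)] [(array([283.2, 262.4]), 0.9), (array([196. , 256.2]), 0.36)]
seat  [(array([285.2, 255.2]), 0.93)]
handle [(array([246., 203., 304., 265.]), 0.68)] [(array([253.3, 209.6]), 0.81)]
cutter [(array([239., 154., 250., 195.]), 0.82), (array([270., 230., 279., 239.]), 0.52), (array([225., 167., 263., 218.]), 0.28)] [(array([248.5, 202.9]), 0.86)
[... 1181 characters left out ...]
68.]), 0.55)] [(array([431.4, 272.2]), 0.74), (array([444.1, 272.7]), 0.28)]
countersink [(array([493., 256., 514., 270.]), 0.69), (array([459., 271., 477., 284.]), 0.53), (array([446., 312., 465., 327.]), 0.53)] [(array([494.2, 261.4]), 0.71), (array([447.2, 317.3]), 0.48), (array([456.9, 276.7]), 0.46)]
rack [(array([413., 248., 482., 298.]), 0.79)] [(array([440.8, 272. ]), 0.56)]
key_lever [(array([314., 222., 390., 266.]), 0.63)] [(array([402.2, 189.4]), 0.9), (array([340.8, 242.4]), 0.28)]
tin [(array([215., 292., 247., 326.]), 0.58), (array([ 44., 226., 191., 288.]), 0.48)] [(array([230.9, 307.2]), 0.92)]
grinder [(array([ 44., 225., 191., 284.]), 0.97)] [(array([159.7, 259.1]), 0.59)]
```

View both.

```bash
python3 - <<'E'
import cv2,numpy as np
a=cv2.imread("pics/scene0.png");b=cv2.imread("pics/top0.png")
A=cv2.resize(a[110:310,140:460],None,fx=2.4,fy=2.4,interpolation=cv2.INTER_CUBIC)
cv2.imwrite("pics/s1.png",A)
cv2.imwrite("pics/t1.png",cv2.resize(b[160:360,270:550],None,fx=2.8,fy=2.8,interpolation=cv2.INTER_CUBIC))
E
python3 - <<'E'
from h import *
np.set_printoptions(precision=4,suppress=True)
p=cam("top"); P=cloud(p)
print("seat",w(p,338.6,245.2,.03),"chuck",w(p,339.5,246.6,0),"handle",w(p,386.6,235.3,.1),"rack",w(p,440.8,272,0),"cutter",w(p,431.4,272.2,.008),"tin",w(p,230.9,307.2,0),"key",w(p,402.2,189.4,0),"grinder",w(p,159.7,259.1,0))
for l in((494.2,261.4),(447.2,317.3),(456.9,276.7)): print("csk",w(p,*l,.008))
s=cam("scene");Q=cloud(s)
print("S seat",w(s,285.2,255.2,.03),"handle",w(s,253.3,209.6,.1),"cutter",w(s,248.5,202.9,.008),"rack",w(s,245.3,198.1,0))
for l in((206.7,178.6),(275.6,181.2),(240.3,186.8)): print("csk",w(s,*l,.008))
# depth-based: cloud pts by height bands
for nm,C in(("top",P),("scene",Q)):
    c=C.reshape(-1,3)
    np.save(nm+".npy",C)
    m=(c[:,2]>.085)&(c[:,2]<.3)&(c[:,0]>.2)&(c[:,0]<.9)&(abs(c[:,1])<.7)
    d=c[m]; lab=np.zeros(len(d),int)
    g=np.zeros((700,1400),np.uint8); ij=np.round(np.c_[(d[:,0]-.2)/.001,(d[:,1]+.7)/.001]).astype(int).clip(0,[699,1399])
    g[ij[:,0],ij[:,1]]=1; g=cv2.dilate(g,np.ones((5,5)))
    n,L=cv2.connectedComponents(g)
    for k in range(1,n):
        e=d[L[ij[:,0],ij[:,1]]==k]
        if len(e)>8: print(nm,len(e),e.min(0),e.max(0),np.median(e,0))
E
```

```text
seat [0.5879 0.0474 0.03  ] chuck [0.5871 0.044  0.    ] handle [ 0.603  -0.0623  0.1   ] rack [ 0.5193 -0.2092  0.    ] cutter [ 0.5189 -0.1839  0.008 ] tin [0.4397 0.317  0.    ] key [ 0.7308 -0.1183  0.    ] grinder [0.5622 0.4951 0.    ]
csk [ 0.5435 -0.3422  0.008 ]
csk [ 0.4066 -0.2193  0.008 ]
csk [ 0.5067 -0.2472  0.008 ]
S seat [0.5931 0.0453 0.03  ] handle [ 0.5962 -0.0611  0.1   ] cutter [ 0.5268 -0.1822  0.008 ] rack [ 0.5154 -0.2123  0.    ]
csk [ 0.549  -0.3441  0.008 ]
csk [ 0.4134 -0.208   0.008 ]
csk [ 0.5015 -0.2522  0.008 ]
top 129 [0.2002 0.6616 0.2429] [0.2165 0.691  0.2999] [0.2066 0.672  0.2901]
top 149 [ 0.3865 -0.2345  0.1042] [ 0.4165 -0.2029  0.1456] [ 0.4033 -0.2136  0.1208]
top 1218 [0.4848 0.3878 0.0858] [0.6122 0.4362 0.2091] [0.5459 0.4066 0.1753]
top 147 [ 0.4885 -0.2634  0.0851] [ 0.5185 -0.2335  0.1494] [ 0.5024 -0.2448  0.1289]
top 185 [ 0.5141 -0.1949  0.1079] [ 0.5428 -0.1648  0.1566] [ 0.5289 -0.1757  0.146 ]
top 1900 [0.5144 0.4384 0.1104] [0.6166 0.5427 0.1894] [0.5637 0.4824 0.1754]
top 140 [ 0.5239 -0.3562  0.1073] [ 0.552  -0.3303  0.1435] 
[... 244 characters left out ...]
6006 -0.0574  0.1224]
scene 146 [ 0.3908 -0.2292  0.0851] [ 0.4192 -0.2013  0.1416] [ 0.4078 -0.2146  0.1159]
scene 2264 [0.4863 0.3858 0.0852] [0.6146 0.4351 0.2065] [0.5677 0.4144 0.1664]
scene 147 [ 0.4912 -0.2622  0.0858] [ 0.5207 -0.2343  0.1505] [ 0.5094 -0.2462  0.1249]
scene 265 [ 0.5168 -0.1974  0.0855] [ 0.5461 -0.1644  0.1549] [ 0.5354 -0.1746  0.1308]
scene 151 [ 0.5254 -0.3565  0.0858] [ 0.5561 -0.3316  0.1422] [ 0.5435 -0.3419  0.1162]
scene 5767 [0.5272 0.4372 0.085 ] [0.6198 0.6628 0.2447] [0.5931 0.5236 0.1796]
scene 234 [0.5625 0.0125 0.085 ] [0.623  0.0737 0.0943] [0.5968 0.0437 0.0872]
scene 193 [ 0.5929 -0.0722  0.0852] [ 0.6169 -0.0491  0.1302] [ 0.6085 -0.0549  0.1124]
```

View pics/s1.png

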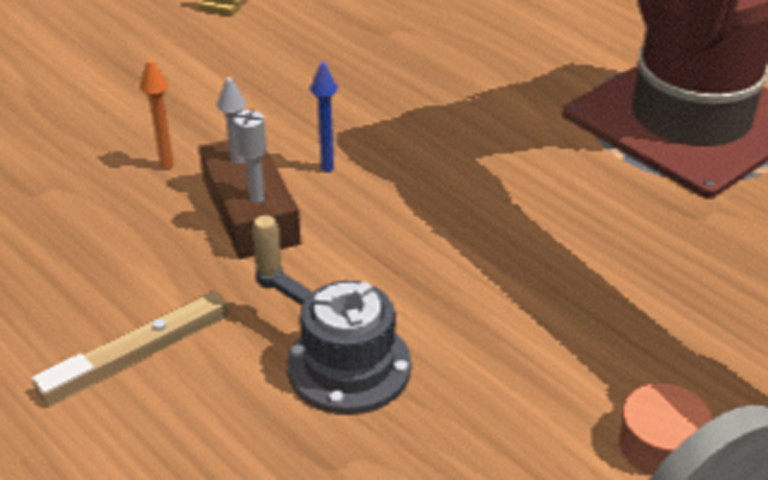

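View pics/t1.png

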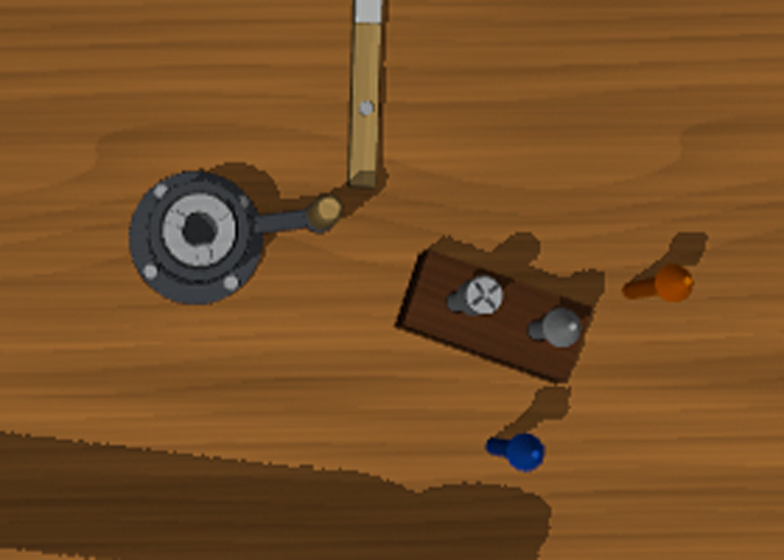

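```bash
cat >> h.py <<'E'
np.set_printoptions(precision=4,suppress=True)
def down(a):
    x=np.array([0,0,-1.]); y=np.array([np.cos(a),np.sin(a),0]); return np.c_[x,y,np.cross(x,y)]
def tool(o): return R.from_euler('xyz',o["tool_rot"]).as_matrix()
def row(pos,adeg):
    o=manip.get_obs(); T=tool(o)
    d=T.T@(np.array(pos)-o["ee_pos"])
    r=R.from_matrix(T.T@down(np.radians(adeg))).as_rotvec()
    return np.r_[d,r]
def stat():
    o=manip.get_obs(); T=tool(o)
    print("t",o["clock"],"pos",o["ee_pos"],"down",T[:,0],"jawaz",np.degrees(np.arctan2(T[1,1],T[0,1])).round(2),"F",o["wrist_force"],"op",round(o["opening"],4),"q",o["joint_positions"])
E
python3 - <<'E'
from h import *
stat(); print(tool(manip.get_obs()))
print(row([.45,.2,.33],0)); print(row([.45,.2,.33],-21),row([.45,.2,.33],159))
E
```

```text
t 1.9 pos [0.1832 0.6236 0.2533] down [-0.     -0.0001 -1.    ] jawaz 73.63 F [-0.2512  0.0897 -0.0393] op 0.0853 q [-1.3842  0.3332  0.0399  1.4654 -0.0134  1.3433 -0.0585]
[[-0.      0.2819  0.9594]
 [-0.0001  0.9594 -0.2819]
 [-1.     -0.0001  0.    ]]
[-0.0767 -0.3312  0.3754  1.285   0.0001  0.0001]
[-0.0767 -0.3312  0.3754  1.6516  0.0001  0.    ] [-0.0767 -0.3312  0.3754 -1.49   -0.      0.0001]
```

>>> {"fn": "apply_moves", "kwargs": {"commands": [[-0.077,-0.33,0.375,0.9,0,0,0.0854],[-0.077,-0.33,0.375,0.9,0,0,0.0854],[-0.077,-0.33,0.375,0.9,0,0,0.0854],[-0.077,-0.33,0.375,0.9,0,0,0.0854],[-0.077,-0.33,0.375,0.9,0,0,0.0854],[-0.077,-0.33,0.375,0.9,0,0,0.0854],[-0.077,-0.33,0.375,0.9,0,0,0.0854],[-0.077,-0.33,0.375,0.9,0,0,0.0854],[-0.077,-0.33,0.375,0.9,0,0,0.0854],[-0.077,-0.33,0.375,0.9,0,0,0.0854]]}}

```text
clock: 2.73
ee_pos: [0.4039, 0.2735, 0.3174]
tool_rot: [2.404, 1.57, 1.218]
wrist_force: [0.8, 0.5, 0.2]
opening: 0.0853
```

```bash
python3 - <<'E'
from h import *
stat(); print(row([.53,-.18,.26],-21))
E
```

```text
t 2.7333 pos [0.4039 0.2735 0.3174] down [ 0.0003  0.0009 -1.    ] jawaz 22.05 F [0.7611 0.4886 0.2001] op 0.0853 q [-1.0752 -0.0461  0.3783  1.7628  0.0167  1.4208 -0.3149]
[ 0.0571 -0.0533  0.4677  0.7513 -0.0009 -0.0003]
```

>>> {"fn": "apply_moves", "kwargs": {"commands": [[0.02,-0.05,0.465,0.75,0,0,0.0854],[0.02,-0.05,0.465,0.75,0,0,0.0854],[0.02,-0.05,0.465,0.75,0,0,0.0854],[0.02,-0.05,0.465,0.75,0,0,0.0854],[0.02,-0.05,0.465,0.75,0,0,0.0854],[0.02,-0.05,0.465,0.75,0,0,0.0854],[0.05,-0.053,0.468,0.75,0,0,0.0854],[0.05,-0.053,0.468,0.75,0,0,0.0854],[0.05,-0.053,0.468,0.75,0,0,0.0854],[0.05,-0.053,0.468,0.75,0,0,0.0854]]}}

```text
clock: 3.57
ee_pos: [0.5149, -0.1252, 0.2773]
tool_rot: [2.279, 1.569, 0.344]
wrist_force: [0.8, -0.2, -1.3]
opening: 0.0852
```

```bash
python3 - <<'E'
from h import *
stat(); print(row([.53,-.18,.20],-21))
s=cam("scene"); save(s,"c1.png",(160,80,360,230),4)
E
```

```text
t 3.5667 pos [ 0.5149 -0.1252  0.2773] down [ 0.0018  0.0006 -1.    ] jawaz -20.9 F [ 0.8247 -0.1675 -1.3103] op 0.0852 q [-0.6455  0.0725  0.8542  1.7556 -0.0572  1.3371 -0.1442]
[ 0.0772  0.0335  0.0459  0.0018 -0.0012 -0.0014]
```

View pics/c1.png

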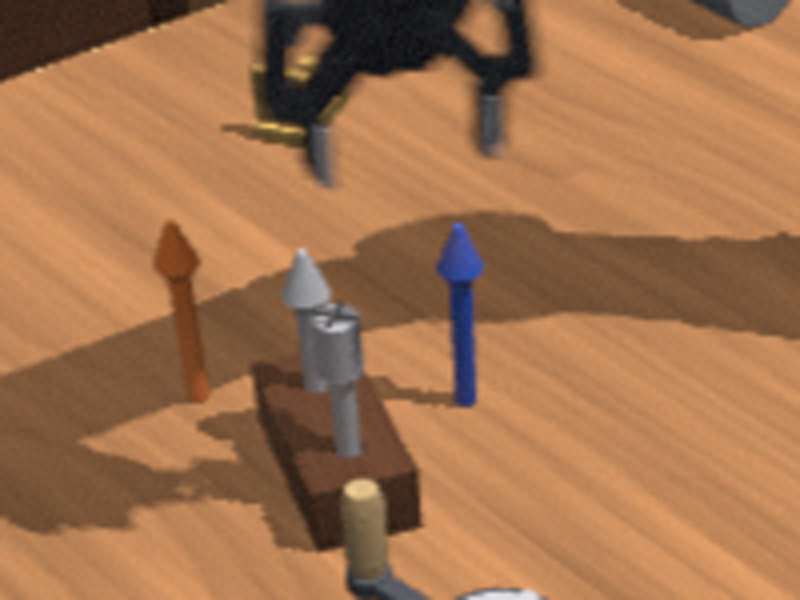

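>>> {"fn": "apply_moves", "kwargs": {"commands": [[0.02,0.0335,0.046,0,0,0,0.0854],[0.06,0.0335,0.046,0,0,0,0.0854],[0.077,0.0335,0.046,0,0,0,0.0854],[0.077,0.0335,0.046,0,-0.001,-0.001,0.0854],[0.077,0.0335,0.046,0,-0.001,-0.001,0.0854],[0.077,0.0335,0.046,0,-0.001,-0.001,0.0854]]}}

```text
clock: 4.12
ee_pos: [0.5304, -0.1776, 0.2015]
tool_rot: [0.429, 1.57, -1.506]
wrist_force: [-0.7, -0.1, 0.5]
opening: 0.0852
```

```bash
python3 - <<'E'
from h import *
stat(); print(row([.53,-.18,.13],-21))
for n in("top","scene"):
    p=cam(n); c=cloud(p).reshape(-1,3)
    for nm,x,y,z0,z1 in(("cut",.53,-.18,.11,.15),("cutrim",.53,-.18,.145,.15)):
        m=(np.hypot(c[:,0]-x,c[:,1]-y)<.024)&(c[:,2]>z0)&(c[:,2]<z1); e=c[m]
        if len(e): print(n,nm,len(e),(e.min(0)+e.max(0))/2,np.ptp(e,axis=0))
E
```

```text
t 4.1167 pos [ 0.5304 -0.1776  0.2015] down [ 0.     -0.0006 -1.    ] jawaz -20.87 F [-0.7106 -0.0786  0.4853] op 0.0852 q [-0.5175  0.2414  0.8868  1.7927 -0.1994  1.2011  0.0635]
[ 0.0715  0.0005  0.0024  0.0023  0.0005 -0.0003]
top cut 94 [ 0.5286 -0.1716  0.1301] [0.0286 0.0137 0.0386]
top cutrim 40 [ 0.5281 -0.1728  0.1473] [0.0246 0.0112 0.0043]
scene cut 210 [ 0.5316 -0.1801  0.13  ] [0.0299 0.0345 0.0397]
scene cutrim 60 [ 0.5307 -0.1816  0.1476] [0.0281 0.0315 0.0045]
```

>>> {"fn": "apply_moves", "kwargs": {"commands": [[0.02,0.0,0.0025,0,0,0,0.0854],[0.04,0.0,0.0025,0,0,0,0.0854],[0.06,0.0,0.0025,0,0,0,0.0854],[0.0715,0.0,0.0025,0,0,0,0.0854],[0.0715,0.0,0.0025,0,0,0,0.0854],[0.0715,0.0,0.0025,0,0,0,0.0854]]}}

```text
clock: 4.72
ee_pos: [0.5291, -0.1802, 0.1293]
tool_rot: [-0.565, 1.57, -2.5]
wrist_force: [0.3, 0.2, 1.1]
opening: 0.0852
```

>>> {"fn": "apply_moves", "kwargs": {"commands": [[0,0,0,0,0,0,0.04],[0,0,0,0,0,0,0.034],[0,0,0,0,0,0,0.025],[0,0,0,0,0,0,0.02],[0,0,0,0,0,0,0.015],[0,0,0,0,0,0,0.015],[0,0,0,0,0,0,0.015],[0,0,0,0,0,0,0.015],[0,0,0,0,0,0,0.015]], "squeeze": 60}}

```text
clock: 5.47
ee_pos: [0.5291, -0.1806, 0.1291]
tool_rot: [0.044, 1.57, -1.892]
wrist_force: [-0.1, 0.6, 5.5]
opening: 0.0291
```

```bash
python3 - <<'E'
from h import *
stat()
E
```

```text
t 5.4667 pos [ 0.5291 -0.1806  0.1291] down [-0.0002 -0.0006 -1.    ] jawaz -20.92 F [-0.1319  0.6061  5.4639] op 0.0291 q [-0.4653  0.3312  0.8524  1.87   -0.2826  1.0664  0.1336]
```

>>> {"fn": "apply_moves", "kwargs": {"commands": [[-0.005,0,0,0,0,0,0.015],[-0.015,0,0,0,0,0,0.015],[-0.03,0,0,0,0,0,0.015],[-0.05,0,0,0,0,0,0.015],[-0.08,0,0,0,0,0,0.015],[-0.11,0,0,0,0,0,0.015],[-0.14,0,0,0,0,0,0.015],[-0.16,0,0,0,0,0,0.015],[-0.16,0,0,0,0,0,0.015],[-0.16,0,0,0,0,0,0.015]]}}

```text
clock: 6.3
ee_pos: [0.529, -0.1805, 0.2893]
tool_rot: [1.163, 1.57, -0.772]
wrist_force: [-0.4, -0.8, -3.3]
opening: 0.0285
```

```bash
python3 - <<'E'
from h import *
stat(); print(row([.592,.044,.285],4))
E
```

```text
t 6.3 pos [ 0.529  -0.1805  0.2893] down [ 0.0003 -0.0003 -1.    ] jawaz -20.92 F [-0.3754 -0.8088 -3.3303] op 0.0285 q [-0.5547  0.1637  0.9133  1.6723 -0.1318  1.3699  0.0135]
[ 0.0042 -0.0213 -0.2322 -0.4349  0.0003 -0.0004]
```

>>> {"fn": "apply_moves", "kwargs": {"commands": [[0,-0.001,-0.015,-0.03,0,0,0.015],[0,-0.004,-0.045,-0.08,0,0,0.015],[0,-0.007,-0.08,-0.15,0,0,0.015],[0,-0.011,-0.12,-0.22,0,0,0.015],[0,-0.014,-0.155,-0.29,0,0,0.015],[0,-0.017,-0.19,-0.36,0,0,0.015],[0,-0.02,-0.215,-0.4,0,0,0.015],[0,-0.021,-0.232,-0.435,0,0,0.015],[0,-0.021,-0.232,-0.435,0,0,0.015],[0,-0.021,-0.232,-0.435,0,0,0.015]]}}

```text
clock: 7.13
ee_pos: [0.5919, 0.0439, 0.2873]
tool_rot: [-1.006, 1.567, -2.507]
wrist_force: [0.4, -1.3, -3.4]
opening: 0.0284
```

```bash
python3 - <<'E'
from h import *
stat()
p=cam("scene"); save(p,"c2.png",(200,100,380,290),3); C=cloud(p); c=C.reshape(-1,3)
o=manip.get_obs()["ee_pos"]
# shank slices
f=.121
for z in np.arange(.17,.26,.015):
    m=(np.hypot(c[:,0]-o[0],c[:,1]-o[1])<.03)&(abs(c[:,2]-z)<.006); e=c[m]
    if len(e): print(z,len(e),(e.min(0)+e.max(0))/2-o,np.ptp(e,axis=0))
m=(np.hypot(c[:,0]-.592,c[:,1]-.044)<.05)&(c[:,2]>.083)&(c[:,2]<.1); e=c[m]; print("nose",len(e),(e.min(0)+e.max(0))/2,np.ptp(e,axis=0))
for t in("seat","handle"): print(t,[(a["point"],a["confidence"]) for a in finder.pinpoint(p,t)[:2]])
E
```

```text
t 7.1333 pos [0.5919 0.0439 0.2873] down [-0.0029 -0.0021 -1.    ] jawaz 4.03 F [ 0.357  -1.3242 -3.3807] op 0.0284 q [-0.7537  0.238   0.7271  1.5851 -0.1582  1.3825  0.06  ]
0.17 26 [ 0.0027  0.0006 -0.1173] [0.0139 0.0126 0.0108]
0.185 35 [ 0.0031  0.0017 -0.1028] [0.0137 0.0134 0.0112]
0.19999999999999998 36 [ 0.0023  0.0024 -0.0875] [0.0151 0.0123 0.0114]
0.21499999999999997 38 [ 0.0017  0.0031 -0.0724] [0.0156 0.0091 0.0115]
0.22999999999999995 38 [ 0.0037  0.0021 -0.0577] [0.012  0.0136 0.0118]
0.24499999999999994 36 [ 0.0033  0.0011 -0.0428] [0.0125 0.0143 0.0115]
nose 351 [0.5932 0.0421 0.0889] [0.0619 0.0633 0.0116]
seat [([286.7, 252.5], 0.6)]
handle [([252.4, 212.5], 0.77), ([283.3, 254.0], 0.58)]
```

View pics/c2.png

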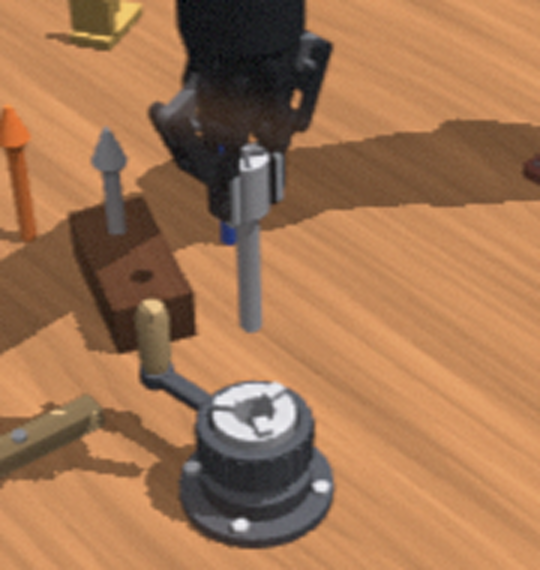

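>>> {"fn": "apply_moves", "kwargs": {"commands": [[0.01,0,0.001,0,0.002,-0.003,0.015],[0.02,0,0.001,0,0.002,-0.003,0.015],[0.03,0,0.001,0,0.002,-0.003,0.015],[0.04,0,0.001,0,0.002,-0.003,0.015],[0.05,0,0.001,0,0.002,-0.003,0.015],[0.06,0,0.001,0,0.002,-0.003,0.015],[0.06,0,0.001,0,0.002,-0.003,0.015],[0.06,0,0.001,0,0.002,-0.003,0.015]]}}

```text
clock: 7.95
ee_pos: [0.5917, 0.0429, 0.2275]
tool_rot: [-1.757, 1.565, 3.025]
wrist_force: [0.6, 0.4, -2.1]
opening: 0.0286
```

```bash
python3 - <<'E'
from h import *
stat(); print(tool(manip.get_obs()))
p=cam("top"); q=cam("scene")
a=cv2.resize(p["pixels"][200:290,290:410],None,fx=3.3,fy=3.3,interpolation=cv2.INTER_CUBIC)
b=cv2.resize(q["pixels"][170:290,220:340],None,fx=3.3,fy=3.3,interpolation=cv2.INTER_CUBIC)
h=min(len(a),len(b)); cv2.imwrite("pics/c3.png",np.hstack([a[:h],b[:h+99][:h]])[...,::-1])
E
```

```text
t 7.95 pos [0.5917 0.0429 0.2275] down [-0.0057  0.0007 -1.    ] jawaz 4.01 F [ 0.6239  0.446  -2.142 ] op 0.0286 q [-0.7375  0.2783  0.7162  1.6686 -0.1908  1.2717  0.0873]
[[-0.0057  0.9975  0.0699]
 [ 0.0007  0.07   -0.9975]
 [-1.     -0.0056 -0.0011]]
```

View pics/c3.png

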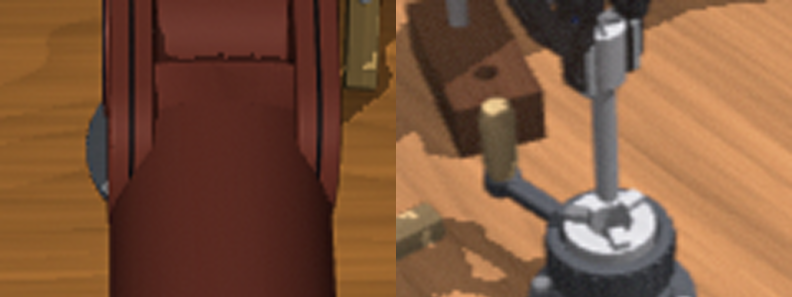

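>>> {"fn": "apply_moves", "kwargs": {"commands": [[0.008,0,0,0,0,0.005,0.015],[0.016,0,0,0,0,0.005,0.015],[0.024,0,0,0,0,0.005,0.015],[0.032,0,0,0,0,0.005,0.015],[0.04,0,0,0,0,0.005,0.015],[0.048,0,0,0,0,0.005,0.015],[0.056,0,0,0,0,0.005,0.015],[0.062,0,0,0,0,0.005,0.015],[0.066,0,0,0,0,0.005,0.015],[0.066,0,0,0,0,0.005,0.015]]}}

```text
clock: 8.88
ee_pos: [0.5913, 0.0429, 0.1612]
tool_rot: [-2.582, 1.569, 2.2]
wrist_force: [0.7, -0.1, -2.8]
opening: 0.0289
```

```bash
python3 -c "
from h import *
stat()"
```

```text
t 8.8833 pos [0.5913 0.0429 0.1612] down [-0.0008  0.001  -1.    ] jawaz 4.01 F [ 0.7035 -0.1397 -2.7765] op 0.0289 q [-0.7173  0.3343  0.6968  1.7511 -0.2349  1.1415  0.121 ]
```

No side contact so far. Lower the last 10 mm slowly.

>>> {"fn": "apply_moves", "kwargs": {"commands": [[0.002,0,0,0,0,0,0.015],[0.004,0,0,0,0,0,0.015],[0.006,0,0,0,0,0,0.015],[0.008,0,0,0,0,0,0.015],[0.009,0,0,0,0,0,0.015],[0.01,0,0,0,0,0,0.015],[0.01,0,0,0,0,0,0.015],[0.01,0,0,0,0,0,0.015]]}}

```text
clock: 9.55
ee_pos: [0.5918, 0.043, 0.1523]
tool_rot: [2.744, 1.569, 1.243]
wrist_force: [-0.3, -0.6, -3.9]
opening: 0.0292
```

>>> {"fn": "apply_moves", "kwargs": {"commands": [[0.001,0,0,0,0,0,0.015],[0.002,0,0,0,0,0,0.015],[0.003,0,0,0,0,0,0.015],[0.003,0,0,0,0,0,0.015],[0.003,0,0,0,0,0,0.015]]}}

```text
clock: 9.97
ee_pos: [0.5924, 0.0429, 0.151]
tool_rot: [2.41, 1.568, 0.909]
wrist_force: [-4.9, -0.9, 13.9]
opening: 0.0285
```

>>> {"fn": "apply_moves", "kwargs": {"commands": [[-0.001,0,0,0,0,0,0.015],[-0.0015,0,0,0,0,0,0.015],[-0.0015,0,0,0,0,0,0.015]], "squeeze": 20}}

```text
clock: 10.22
ee_pos: [0.5921, 0.043, 0.1512]
tool_rot: [2.387, 1.569, 0.886]
wrist_force: [-0.4, -0.6, 4.4]
opening: 0.0291
```

>>> {"fn": "apply_moves", "kwargs": {"commands": [[0,0,0,0,0,0,0.03],[0,0,0,0,0,0,0.032],[0,0,0,0,0,0,0.035],[0,0,0,0,0,0,0.04],[0,0,0,0,0,0,0.045],[0,0,0,0,0,0,0.05],[0,0,0,0,0,0,0.055],[0,0,0,0,0,0,0.06],[0,0,0,0,0,0,0.06],[0,0,0,0,0,0,0.06]]}}

```text
clock: 11.05
ee_pos: [0.5918, 0.043, 0.1508]
tool_rot: [2.692, 1.569, 1.191]
wrist_force: [-0.3, 0.5, -0.2]
opening: 0.0599
```

```bash
python3 - <<'E'
from h import *
stat()
q=cam("scene"); save(q,"c4.png",(220,130,340,290),3.5)
E
```

```text
t 11.05 pos [0.5918 0.043  0.1508] down [ 0.0006  0.0015 -1.    ] jawaz 4.01 F [-0.3361  0.5474 -0.2493] op 0.0599 q [-0.7125  0.3456  0.6926  1.7616 -0.2442  1.1209  0.128 ]
```

View pics/c4.png

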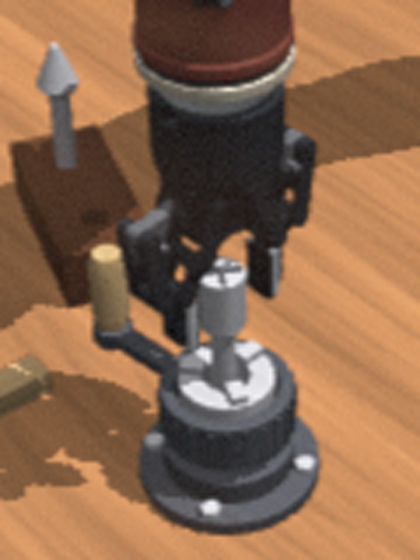

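>>> {"fn": "apply_moves", "kwargs": {"commands": [[-0.005,0,0,0,0,0,0.06],[-0.02,0,0,0,0,0,0.06],[-0.045,0,0,0,0,0,0.06],[-0.07,0,0,0,0,0,0.06],[-0.09,0,0,0,0,0,0.06],[-0.09,0,0.05,0,0,0,0.06],[-0.08,0.005,0.08,0,0,0,0.06],[-0.07,0.004,0.104,0,0,0,0.06],[-0.05,0.004,0.104,0,0,0,0.06],[-0.05,0.004,0.104,0,0,0,0.06]]}}

```text
clock: 11.93
ee_pos: [0.6013, -0.0625, 0.1981]
tool_rot: [-1.9, 1.567, 2.879]
wrist_force: [-0.3, 1.2, -1.1]
opening: 0.0598
```

```bash
python3 - <<'E'
from h import *
stat(); print(row([.603,-.060,.104],6))
q=cam("scene"); c=cloud(q).reshape(-1,3)
for nm,x,y,z0,z1,r in(("handle",.603,-.06,.1,.131,.02),("head",.592,.043,.135,.17,.03),("shank",.592,.043,.1,.125,.02)):
    m=(np.hypot(c[:,0]-x,c[:,1]-y)<r)&(c[:,2]>z0)&(c[:,2]<z1); e=c[m]; print(nm,len(e),(e.min(0)+e.max(0))/2,np.ptp(e,axis=0))
E
```

```text
t 11.9333 pos [ 0.6013 -0.0625  0.1981] down [-0.0032  0.0009 -1.    ] jawaz 3.81 F [-0.3245  1.2452 -1.1136] op 0.0598 q [-0.5742  0.3373  0.752   1.6804 -0.2432  1.2236  0.3004]
[ 0.0941  0.0021 -0.0023 -0.0383 -0.0011  0.0031]
handle 140 [ 0.6053 -0.0609  0.1146] [0.0232 0.0268 0.0292]
head 228 [0.5935 0.0423 0.1526] [0.03   0.0305 0.0348]
shank 57 [0.5961 0.0444 0.1124] [0.0153 0.0109 0.0244]
```

>>> {"fn": "apply_moves", "kwargs": {"commands": [[0.02,0.003,-0.0015,-0.035,0,0.003,0.06],[0.04,0.003,-0.0015,-0.035,0,0.003,0.06],[0.06,0.003,-0.0015,-0.035,0,0.003,0.06],[0.08,0.003,-0.0015,-0.035,0,0.003,0.06],[0.094,0.003,-0.0015,-0.035,0,0.003,0.06],[0.094,0.003,-0.0015,-0.035,0,0.003,0.06]]}}

```text
clock: 12.48
ee_pos: [0.6049, -0.057, 0.1046]
tool_rot: [3.066, 1.569, 1.602]
wrist_force: [-0.7, 0.0, -1.4]
opening: 0.0602
```

>>> {"fn": "apply_moves", "kwargs": {"commands": [[0,0,0,0,0,0,0.04],[0,0,0,0,0,0,0.03],[0,0,0,0,0,0,0.024],[0,0,0,0,0,0,0.02],[0,0,0,0,0,0,0.015],[0,0,0,0,0,0,0.015],[0,0,0,0,0,0,0.015]], "squeeze": 40}}

```text
clock: 13.07
ee_pos: [0.6053, -0.0589, 0.1081]
tool_rot: [2.327, 1.567, 0.861]
wrist_force: [-8.6, -0.4, 8.8]
opening: 0.0241
```

```bash
cat >> h.py <<'E'
AX=np.array([.5922,.0428]); RAD=.105
def arc(steps,a0=None,rad=RAD):
    """rows along the crank arc: crank azimuth a0 deg (now) turned by each of steps (deg, clockwise +)"""
    o=manip.get_obs(); T=tool(o); v=o["ee_pos"][:2]-AX
    a=np.degrees(np.arctan2(v[1],v[0])); r=np.hypot(*v); print("crank az",a,"r",r)
    for s in steps:
        b=np.radians(a-s); d=np.r_[AX+r*np.r_[np.cos(b),np.sin(b)]-o["ee_pos"][:2],0]
        print(s,T.T@d,np.radians(s))
E
python3 -c "
from h import *
stat(); arc([2,5,10,15,20,25])"
```

```text
t 13.0667 pos [ 0.6053 -0.0589  0.1081] down [ 0.0024  0.0028 -1.    ] jawaz 5.99 F [-8.5985 -0.3706  8.8095] op 0.0241 q [-0.5311  0.433   0.7017  1.7651 -0.3197  1.0575  0.3885]
crank az -82.6858633099158 r 0.10253618831276967
2 [-0.     -0.0036  0.    ] 0.03490658503988659
5 [-0.     -0.0089 -0.0002] 0.08726646259971647
10 [-0.     -0.0178 -0.0011] 0.17453292519943295
15 [-0.0001 -0.0266 -0.0029] 0.2617993877991494
20 [-0.0001 -0.0352 -0.0054] 0.3490658503988659
25 [-0.0001 -0.0435 -0.0086] 0.4363323129985824
```

>>> {"fn": "apply_moves", "kwargs": {"commands": [[-0.003,-0.0036,0,0.035,0,0,0.015],[-0.003,-0.0072,0,0.07,0,0,0.015],[-0.003,-0.0115,-0.0004,0.113,0,0,0.015],[-0.003,-0.0178,-0.0011,0.175,0,0,0.015],[-0.003,-0.0222,-0.002,0.218,0,0,0.015],[-0.003,-0.0266,-0.0029,0.262,0,0,0.015],[-0.003,-0.031,-0.0041,0.305,0,0,0.015],[-0.003,-0.0352,-0.0054,0.349,0,0,0.015],[-0.003,-0.0394,-0.007,0.393,0,0,0.015],[-0.003,-0.0435,-0.0086,0.436,0,0,0.015]]}}

```text
clock: 13.9
ee_pos: [0.5607, -0.0551, 0.1084]
tool_rot: [2.257, 1.568, 0.353]
wrist_force: [4.3, -3.2, -20.8]
opening: 0.024
```

```bash
python3 -c "
from h import *
stat(); arc([2,5,10,15,20,25,30])"
```

```text
t 13.9 pos [ 0.5607 -0.0551  0.1084] down [ 0.0022  0.0008 -1.    ] jawaz -19.12 F [  4.2696  -3.2475 -20.849 ] op 0.024 q [-0.6636  0.3641  0.8224  1.879  -0.3108  1.0287 -0.045 ]
crank az -107.84337165398357 r 0.10286073683456134
2 [-0.     -0.0036  0.    ] 0.03490658503988659
5 [-0.     -0.009  -0.0002] 0.08726646259971647
10 [-0.     -0.0179 -0.0012] 0.17453292519943295
15 [-0.     -0.0267 -0.0029] 0.2617993877991494
20 [-0.0001 -0.0353 -0.0054] 0.3490658503988659
25 [-0.0001 -0.0437 -0.0087] 0.4363323129985824
30 [-0.0001 -0.0517 -0.0126] 0.5235987755982988
```

>>> {"fn": "apply_moves", "kwargs": {"commands": [[0.003,-0.0036,0,0.035,0,0,0.015],[0.003,-0.0072,0,0.07,0,0,0.015],[0.003,-0.0115,-0.0004,0.113,0,0,0.015],[0.003,-0.0178,-0.0011,0.175,0,0,0.015],[0.003,-0.0222,-0.002,0.218,0,0,0.015],[0.003,-0.0266,-0.0029,0.262,0,0,0.015],[0.003,-0.031,-0.0041,0.305,0,0,0.015],[0.003,-0.0352,-0.0054,0.349,0,0,0.015],[0.003,-0.0394,-0.007,0.393,0,0,0.015],[0.003,-0.0435,-0.0086,0.436,0,0,0.015]]}}

```text
clock: 14.73
ee_pos: [0.524, -0.0344, 0.1081]
tool_rot: [2.474, 1.565, 0.132]
wrist_force: [-4.0, -7.1, 8.7]
opening: 0.0242
```

```bash
python3 -c "
from h import *
stat(); arc([2,5,10,15,20,25,30])"
```

```text
t 14.7333 pos [ 0.524  -0.0344  0.1081] down [ 0.0055  0.0007 -1.    ] jawaz -44.14 F [-3.9592 -7.1047  8.72  ] op 0.0242 q [-0.8349  0.2988  0.9464  1.9754 -0.2889  1.0019 -0.5232]
crank az -131.4758513072274 r 0.10298113093902739
2 [-0.     -0.0036  0.0001] 0.03490658503988659
5 [-0.    -0.009  0.   ] 0.08726646259971647
10 [-0.0001 -0.0179 -0.0007] 0.17453292519943295
15 [-0.0001 -0.0268 -0.0023] 0.2617993877991494
20 [-0.0001 -0.0355 -0.0046] 0.3490658503988659
25 [-0.0001 -0.0439 -0.0076] 0.4363323129985824
30 [-0.0001 -0.0521 -0.0114] 0.5235987755982988
```

>>> {"fn": "apply_moves", "kwargs": {"commands": [[-0.001,-0.0027,0.001,0.026,0,-0.003,0.015],[-0.001,-0.0054,0.002,0.052,0,-0.003,0.015],[-0.001,-0.009,0.002,0.087,0,-0.003,0.015],[-0.001,-0.0125,0.0017,0.122,0,-0.003,0.015],[-0.001,-0.0152,0.0015,0.148,0,-0.003,0.015],[-0.001,-0.0179,0.0013,0.175,0,-0.003,0.015],[-0.001,-0.0215,0.0007,0.21,0,-0.003,0.015],[-0.001,-0.0215,0.0007,0.21,0,-0.003,0.015]]}}

```text
clock: 15.4
ee_pos: [0.5084, -0.0175, 0.1082]
tool_rot: [-2.881, 1.564, 0.853]
wrist_force: [4.4, 0.5, -5.4]
opening: 0.0235
```

```bash
cat >> h.py <<'E'
def tang():
    o=manip.get_obs(); v=o["ee_pos"][:2]-AX; v/=np.hypot(*v); F=o["wrist_force"]
    print("resist",F[:2]@np.r_[-v[1],v[0]],"outward",F[:2]@v)
E
python3 -c "
from h import *
stat(); tang(); arc([2,4,6,8,10,15,20])"
```

```text
t 15.4 pos [ 0.5084 -0.0175  0.1082] down [ 0.0042  0.0048 -1.    ] jawaz -56.05 F [ 4.425   0.5474 -5.3842] op 0.0235 q [-0.929   0.269   1.004   2.013  -0.2766  0.9954 -0.7676]
resist 2.1403659778000304 outward -3.911414850281501
crank az -144.2600544930438 r 0.1031945478835664
2 [ 0.     -0.0036  0.    ] 0.03490658503988659
4 [ 0.     -0.0072 -0.    ] 0.06981317007977318
6 [ 0.     -0.0108 -0.0002] 0.10471975511965978
8 [ 0.     -0.0144 -0.0006] 0.13962634015954636
10 [ 0.    -0.018 -0.001] 0.17453292519943295
15 [ 0.0001 -0.0268 -0.0027] 0.2617993877991494
20 [ 0.0001 -0.0355 -0.0051] 0.3490658503988659
```

>>> {"fn": "apply_moves", "kwargs": {"commands": [[0,-0.0018,0,0.017,0,0,0.015],[0,-0.0036,0,0.035,0,0,0.015],[0,-0.0054,0,0.052,0,0,0.015],[0,-0.0072,0,0.07,0,0,0.015],[0,-0.009,-0.0001,0.087,0,0,0.015],[0,-0.0108,-0.0002,0.105,0,0,0.015],[0,-0.0126,-0.0004,0.122,0,0,0.015],[0,-0.0144,-0.0006,0.14,0,0,0.015]]}}

```text
clock: 16.07
ee_pos: [0.5012, -0.006, 0.1082]
tool_rot: [-2.857, 1.565, 0.738]
wrist_force: [5.5, -1.0, -6.7]
opening: 0.0239
```

```bash
python3 -c "
from h import *
stat(); tang(); arc([2,4,6,8,10])"
```

```text
t 16.0667 pos [ 0.5012 -0.006   0.1082] down [ 0.0045  0.0041 -1.    ] jawaz -64.0 F [ 5.4667 -0.9759 -6.6751] op 0.0239 q [-0.9922  0.2565  1.0418  2.0312 -0.27    0.9913 -0.9326]
resist 3.4427397353439866 outward -4.357084107735954
crank az -151.8077335062063 r 0.10325420968440853
2 [ 0.     -0.0036  0.0001] 0.03490658503988659
4 [ 0.     -0.0072  0.    ] 0.06981317007977318
6 [ 0.     -0.0108 -0.0002] 0.10471975511965978
8 [ 0.     -0.0144 -0.0005] 0.13962634015954636
10 [ 0.     -0.018  -0.0009] 0.17453292519943295
```

>>> {"fn": "apply_moves", "kwargs": {"commands": [[0,-0.0018,0,0.017,0,0,0.015],[0,-0.0036,0,0.035,0,0,0.015],[0,-0.0054,0,0.052,0,0,0.015],[0,-0.0072,0,0.07,0,0,0.015],[0,-0.009,-0.0001,0.087,0,0,0.015],[0,-0.0108,-0.0002,0.105,0,0,0.015]]}}

```text
clock: 16.57
ee_pos: [0.4966, 0.0037, 0.1082]
tool_rot: [-2.752, 1.565, 0.738]
wrist_force: [5.7, -1.8, -5.6]
opening: 0.0239
```

```bash
python3 -c "
from h import *
stat(); tang(); arc([2,4,6])"
```

```text
t 16.5667 pos [0.4966 0.0037 0.1082] down [ 0.0044  0.004  -1.    ] jawaz -70.02 F [ 5.7337 -1.8275 -5.5646] op 0.0239 q [-1.0401  0.2502  1.0696  2.0421 -0.2678  0.9896 -1.0575]
resist 3.861523822533018 outward -4.615654098958392
crank az -157.76226711319106 r 0.10327368569466613
2 [ 0.     -0.0036  0.0001] 0.03490658503988659
4 [ 0.     -0.0072  0.    ] 0.06981317007977318
6 [ 0.     -0.0108 -0.0001] 0.10471975511965978
```

>>> {"fn": "apply_moves", "kwargs": {"commands": [[0,-0.0018,0,0.017,0,0,0.015],[0,-0.0036,0,0.035,0,0,0.015],[0,-0.0054,0,0.052,0,0,0.015],[0,-0.0072,0,0.07,0,0,0.015]]}}

```text
clock: 16.9
ee_pos: [0.4941, 0.0104, 0.1082]
tool_rot: [-2.688, 1.565, 0.732]
wrist_force: [5.9, -1.4, -7.1]
opening: 0.024
```

```bash
python3 -c "
from h import *
stat(); tang()
q=cam('scene'); save(q,'c5.png',(210,150,330,270),4)"
```

```text
t 16.9 pos [0.4941 0.0104 0.1082] down [ 0.0044  0.004  -1.    ] jawaz -74.03 F [ 5.8698 -1.4295 -7.0711] op 0.024 q [-1.0714  0.2482  1.0877  2.0478 -0.2682  0.989  -1.1399]
resist 3.1997049197002823 outward -5.124406392879927
```

View pics/c5.png

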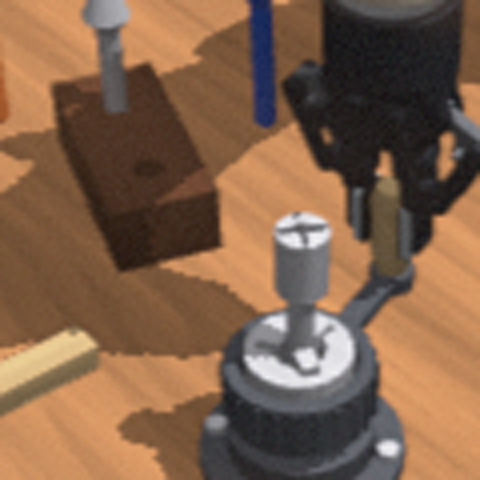

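>>> {"fn": "apply_moves", "kwargs": {"commands": [[0,-0.0018,0,0.017,0,0,0.015],[0,-0.0036,0,0.035,0,0,0.015],[0,-0.0054,0,0.052,0,0,0.015],[0,-0.0072,0,0.07,0,0,0.015]]}}

```text
clock: 17.28
ee_pos: [0.4921, 0.0173, 0.1082]
tool_rot: [-2.607, 1.565, 0.743]
wrist_force: [4.9, -1.0, -6.8]
opening: 0.0242
```

```bash
python3 -c "
from h import *
stat(); tang(); arc([4])"
```

```text
t 17.2833 pos [0.4921 0.0173 0.1082] down [ 0.0043  0.0039 -1.    ] jawaz -78.03 F [ 4.927  -1.0381 -6.8195] op 0.0242 q [-1.1018  0.2481  1.1052  2.0521 -0.2705  0.9889 -1.2208]
resist 2.224310505275646 outward -4.517293868921308
crank az -165.68263848049716 r 0.10330371451339501
4 [ 0.     -0.0072  0.    ] 0.06981317007977318
```

>>> {"fn": "apply_moves", "kwargs": {"commands": [[0,-0.0018,0,0.017,0,0,0.015],[0,-0.0036,0,0.035,0,0,0.015],[0,-0.0054,0,0.052,0,0,0.015],[0,-0.0072,0,0.07,0,0,0.015]]}}

```text
clock: 17.62
ee_pos: [0.4906, 0.0242, 0.1082]
tool_rot: [-2.545, 1.565, 0.735]
wrist_force: [6.4, -2.6, -5.8]
opening: 0.0236
```

```bash
python3 -c "
from h import *
stat(); tang(); arc([4])"
```

```text
t 17.6167 pos [0.4906 0.0242 0.1082] down [ 0.0042  0.0038 -1.    ] jawaz -82.05 F [ 6.4491 -2.5702 -5.764 ] op 0.0236 q [-1.131   0.2503  1.1224  2.0551 -0.2749  0.9894 -1.3005]
resist 3.691231689203213 outward -5.879795077386805
crank az -169.60871781149413 r 0.10330711522762293
4 [ 0.     -0.0072  0.0001] 0.06981317007977318
```

>>> {"fn": "apply_moves", "kwargs": {"commands": [[0,-0.0018,0,0.017,0,0,0.015],[0,-0.0036,0,0.035,0,0,0.015],[0,-0.0054,0,0.052,0,0,0.015],[0,-0.0054,0,0.052,0,0,0.015]]}}

```text
clock: 17.95
ee_pos: [0.4897, 0.0297, 0.1082]
tool_rot: [-2.461, 1.565, 0.767]
wrist_force: [4.6, -1.4, -5.5]
opening: 0.0238
```

```bash
python3 -c "
from h import *
stat(); tang(); arc([4])"
```

```text
t 17.95 pos [0.4897 0.0297 0.1082] down [ 0.0039  0.0037 -1.    ] jawaz -85.03 F [ 4.6125 -1.4115 -5.5181] op 0.0238 q [-1.1521  0.2537  1.1346  2.0563 -0.2798  0.9904 -1.3588]
resist 1.9866009386874934 outward -4.395536217792195
crank az -172.69456381587517 r 0.10329946726459827
4 [ 0.     -0.0072  0.    ] 0.06981317007977318
```

>>> {"fn": "apply_moves", "kwargs": {"commands": [[0,-0.0018,0,0.017,0,0,0.015],[0,-0.0036,0,0.035,0,0,0.015],[0,-0.0054,0,0.052,0,0,0.015],[0,-0.0054,0,0.052,0,0,0.015]]}}

```text
clock: 18.28
ee_pos: [0.4892, 0.0347, 0.1082]
tool_rot: [-2.436, 1.566, 0.741]
wrist_force: [4.9, -2.2, -5.4]
opening: 0.0237
```

```bash
python3 -c "
from h import *
stat(); tang(); arc([4])
q=cam('scene'); save(q,'c6.png',(240,170,330,270),5)"
```

```text
t 18.2833 pos [0.4892 0.0347 0.1082] down [ 0.0037  0.0034 -1.    ] jawaz -88.02 F [ 4.8718 -2.2356 -5.3834] op 0.0237 q [-1.1717  0.2584  1.1465  2.0569 -0.2859  0.9916 -1.4155]
resist 2.6086375523145695 outward -4.682669590135376
crank az -175.52858565555695 r 0.10332132228263924
4 [ 0.     -0.0072  0.0001] 0.06981317007977318
```

View pics/c6.png

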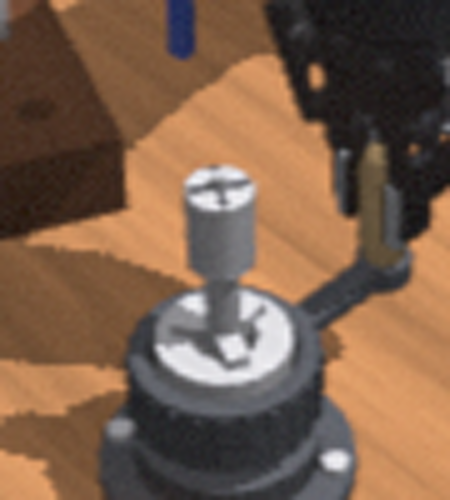

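>>> {"fn": "apply_moves", "kwargs": {"commands": [[0,-0.0018,0,0.017,0,0,0.015],[0,-0.0036,0,0.035,0,0,0.015],[0,-0.0054,0,0.052,0,0,0.015],[0,-0.0054,0,0.052,0,0,0.015]]}}

```text
clock: 18.67
ee_pos: [0.4889, 0.0399, 0.1082]
tool_rot: [-2.405, 1.566, 0.72]
wrist_force: [4.4, -3.8, -4.9]
opening: 0.0238
```

```bash
python3 -c "
from h import *
stat(); tang(); arc([4])"
```

```text
t 18.6667 pos [0.4889 0.0399 0.1082] down [ 0.0035  0.003  -1.    ] jawaz -91.0 F [ 4.4079 -3.8107 -4.9305] op 0.0238 q [-1.1904  0.2645  1.1581  2.0566 -0.2934  0.9932 -1.4711]
resist 3.933101312610927 outward -4.299019978704774
crank az -178.38925552727196 r 0.10330698868289635
4 [ 0.     -0.0072  0.0001] 0.06981317007977318
```

>>> {"fn": "apply_moves", "kwargs": {"commands": [[0,-0.0018,0,0.017,0,0,0.015],[0,-0.0036,0,0.035,0,0,0.015],[0,-0.0054,0,0.052,0,0,0.015],[0,-0.0054,0,0.052,0,0,0.015]]}}

```text
clock: 19.0
ee_pos: [0.4889, 0.045, 0.1082]
tool_rot: [-2.37, 1.567, 0.702]
wrist_force: [4.4, -5.0, -4.1]
opening: 0.0238
```

```bash
python3 -c "
from h import *
stat(); tang(); arc([4])
q=cam('scene'); c=cloud(q).reshape(-1,3)
for nm,x,y,z0,z1,r in(('handle',.4875,.038,.1,.131,.03),('head',.592,.043,.135,.17,.03),('shank',.592,.043,.1,.125,.02)):
    m=(np.hypot(c[:,0]-x,c[:,1]-y)<r)&(c[:,2]>z0)&(c[:,2]<z1); e=c[m]; print(nm,len(e),(e.min(0)+e.max(0))/2,np.ptp(e,axis=0))
"
```

```text
t 19.0 pos [0.4889 0.045  0.1082] down [ 0.0032  0.0027 -1.    ] jawaz -93.98 F [ 4.4056 -4.9734 -4.1262] op 0.0238 q [-1.2077  0.272   1.1691  2.0556 -0.3023  0.9953 -1.5253]
resist 4.879140544463144 outward -4.509784952134914
crank az 178.78845361949953 r 0.10330864609903946
4 [ 0.     -0.0072  0.0001] 0.06981317007977318
handle 147 [0.4923 0.0428 0.1153] [0.0225 0.0485 0.0302]
head 225 [0.5926 0.0428 0.1528] [0.0301 0.0313 0.0344]
shank 58 [0.5945 0.0448 0.1123] [0.0141 0.0136 0.0245]
```

>>> {"fn": "apply_moves", "kwargs": {"commands": [[0,-0.0018,0,0.017,0,0,0.015],[0,-0.0036,0,0.035,0,0,0.015],[0,-0.0054,0,0.052,0,0,0.015],[0,-0.0072,0,0.07,0,0,0.015],[0,-0.0072,0,0.07,0,0,0.015]]}}

```text
clock: 19.47
ee_pos: [0.4893, 0.0518, 0.1082]
tool_rot: [-2.342, 1.567, 0.66]
wrist_force: [2.2, -5.5, -2.5]
opening: 0.0242
```

```bash
python3 -c "
from h import *
stat(); tang(); arc([4])"
```

```text
t 19.4667 pos [0.4893 0.0518 0.1082] down [ 0.0029  0.0023 -1.    ] jawaz -98.01 F [ 2.2295 -5.5229 -2.459 ] op 0.0242 q [-1.2293  0.2841  1.1833  2.0533 -0.3164  0.9986 -1.5965]
resist 5.307904369520481 outward -2.7017755815894504
crank az 175.00639177407947 r 0.10329095560045909
4 [ 0.     -0.0072  0.0001] 0.06981317007977318
```

>>> {"fn": "apply_moves", "kwargs": {"commands": [[0,-0.0018,0,0.017,0,0,0.015],[0,-0.0036,0,0.035,0,0,0.015],[0,-0.0054,0,0.052,0,0,0.015],[0,-0.0072,0,0.07,0,0,0.015],[0,-0.0072,0,0.07,0,0,0.015]]}}

```text
clock: 19.88
ee_pos: [0.4901, 0.0586, 0.1082]
tool_rot: [-2.296, 1.568, 0.636]
wrist_force: [2.4, -7.4, -1.9]
opening: 0.0237
```

```bash
python3 -c "
from h import *
stat(); tang(); arc([4])
q=cam('scene'); p=cam('top'); save(q,'c7.png',(255,185,315,260),8)"
```

```text
t 19.8833 pos [0.4901 0.0586 0.1082] down [ 0.0025  0.0018 -1.    ] jawaz -102.02 F [ 2.3592 -7.3795 -1.8751] op 0.0237 q [-1.2482  0.2987  1.1962  2.0496 -0.3328  1.003  -1.6654]
resist 6.933151486865054 outward -3.4575956964345402
crank az 171.2233706667634 r 0.10328751417282019
4 [ 0.     -0.0072  0.0002] 0.06981317007977318
```

View pics/c7.png

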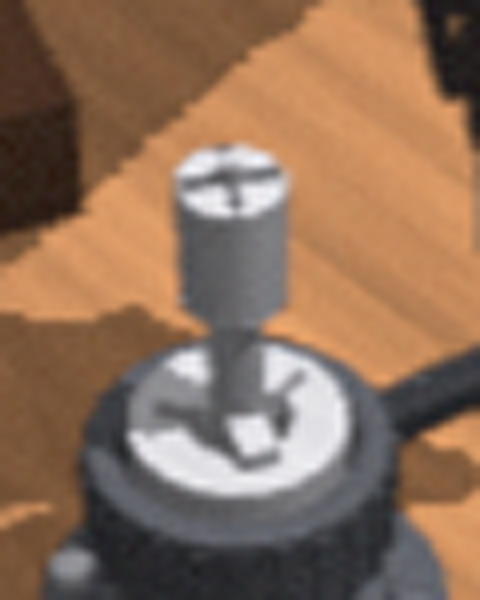

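>>> {"fn": "apply_moves", "kwargs": {"commands": [[0,-0.0018,0,0.017,0,0,0.015],[0,-0.0036,0,0.035,0,0,0.015],[0,-0.0054,0,0.052,0,0,0.015],[0,-0.0072,0,0.07,0,0,0.015],[0,-0.0072,0,0.07,0,0,0.015]]}}

```text
clock: 20.4
ee_pos: [0.4914, 0.0651, 0.1082]
tool_rot: [-2.207, 1.569, 0.654]
wrist_force: [0.7, -9.5, -0.3]
opening: 0.0239
```

```bash
python3 -c "
from h import *
stat(); tang(); arc([4])"
```

```text
t 20.4 pos [0.4914 0.0651 0.1082] down [ 0.0018  0.0014 -1.    ] jawaz -106.06 F [ 0.6962 -9.5297 -0.3231] op 0.0239 q [-1.2645  0.3154  1.2079  2.0446 -0.3513  1.0085 -1.7323]
resist 9.153323777595187 outward -2.741549137994376
crank az 167.50496648279486 r 0.10329542701035994
4 [ 0.     -0.0072  0.0002] 0.06981317007977318
```

>>> {"fn": "apply_moves", "kwargs": {"commands": [[0,-0.0018,0,0.017,0,0,0.015],[0,-0.0036,0,0.035,0,0,0.015],[0,-0.0054,0,0.052,0,0,0.015],[0,-0.0072,0,0.07,0,0,0.015],[0,-0.0072,0,0.07,0,0,0.015]]}}

```text
clock: 20.82
ee_pos: [0.493, 0.0717, 0.1081]
tool_rot: [-1.982, 1.569, 0.809]
wrist_force: [0.2, -10.0, 1.7]
opening: 0.0241
```

```bash
python3 -c "
from h import *
stat(); tang(); arc([4])"
```

```text
t 20.8167 pos [0.493  0.0717 0.1081] down [ 0.001  0.001 -1.   ] jawaz -110.08 F [ 0.2062 -9.9872  1.6764] op 0.0241 q [-1.278   0.3339  1.2182  2.0384 -0.3717  1.015  -1.7973]
resist 9.530330316652169 outward -2.993180404514294
crank az 163.74694293408496 r 0.10330131739402947
4 [ 0.     -0.0072  0.0002] 0.06981317007977318
```

>>> {"fn": "apply_moves", "kwargs": {"commands": [[0,-0.0018,0,0.017,0,0,0.015],[0,-0.0036,0,0.035,0,0,0.015],[0,-0.0054,0,0.052,0,0,0.015],[0,-0.0072,0,0.07,0,0,0.015],[0,-0.009,0,0.087,0,0,0.015],[0,-0.009,0,0.087,0,0,0.015]]}}

```text
clock: 21.32
ee_pos: [0.4958, 0.0794, 0.1081]
tool_rot: [-1.644, 1.57, 1.059]
wrist_force: [-3.0, -13.5, 4.4]
opening: 0.0238
```

```bash
python3 -c "
from h import *
stat(); tang(); arc([4])"
```

```text
t 21.3167 pos [0.4958 0.0794 0.1081] down [ 0.0002  0.0003 -1.    ] jawaz -115.1 F [ -3.0381 -13.5345   4.3902] op 0.0238 q [-1.2912  0.3592  1.2297  2.0291 -0.3985  1.0242 -1.8764]
resist 13.732394844819762 outward -1.9584116529208915
crank az 159.23215812373329 r 0.10313811643561356
4 [ 0.     -0.0072  0.0003] 0.06981317007977318
```

>>> {"fn": "apply_moves", "kwargs": {"commands": [[0,-0.0018,0,0.017,0,0,0.015],[0,-0.0036,0,0.035,0,0,0.015],[0,-0.0054,0,0.052,0,0,0.015],[0,-0.0072,0,0.07,0,0,0.015],[0,-0.009,0,0.087,0,0,0.015],[0,-0.009,0,0.087,0,0,0.015],[0,-0.009,0,0.087,0,0,0.015]]}}

```text
clock: 21.9
ee_pos: [0.4991, 0.0868, 0.1081]
tool_rot: [0.623, 1.57, -3.044]
wrist_force: [-5.9, -15.6, 7.2]
opening: 0.0237
```

```bash
python3 -c "
from h import *
stat(); tang(); arc([4])"
```

```text
t 21.9 pos [0.4991 0.0868 0.1081] down [-0.0008 -0.0001 -1.    ] jawaz -120.08 F [ -5.9368 -15.5663   7.2327] op 0.0237 q [-1.3004  0.3862  1.2391  2.0182 -0.427   1.0348 -1.9528]
resist 16.610428245177694 outward -1.2836336662974732
crank az 154.70486962914444 r 0.10297334711207119
4 [-0.     -0.0072  0.0003] 0.06981317007977318
```

>>> {"fn": "apply_moves", "kwargs": {"commands": [[0,-0.0018,0,0.017,0,0,0.015],[0,-0.0036,0,0.035,0,0,0.015],[0,-0.0054,0,0.052,0,0,0.015],[0,-0.0054,0,0.052,0,0,0.015],[0,-0.0054,0,0.052,0,0,0.015]]}}

```text
clock: 22.32
ee_pos: [0.5014, 0.0913, 0.1081]
tool_rot: [0.655, 1.569, -3.064]
wrist_force: [-7.8, -15.0, 9.3]
opening: 0.0236
```

```bash
python3 -c "
from h import *
stat(); tang(); arc([4])
q=cam('scene'); c=cloud(q).reshape(-1,3)
for nm,x,y,z0,z1,r in(('head',.592,.043,.135,.169,.03),('shank',.592,.043,.1,.125,.02),('spur',.592,.043,.15,.2,.03)):
    m=(np.hypot(c[:,0]-x,c[:,1]-y)<r)&(c[:,2]>z0)&(c[:,2]<z1); e=c[m]; print(nm,len(e),(e.min(0)+e.max(0))/2,np.ptp(e,axis=0),e[:,2].max())
"
```

```text
t 22.3167 pos [0.5014 0.0913 0.1081] down [-0.0018 -0.0001 -1.    ] jawaz -123.06 F [ -7.835  -15.0487   9.3478] op 0.0236 q [-1.304   0.4033  1.2434  2.0106 -0.4449  1.0423 -1.9981]
resist 16.965222866225645 outward -0.1815963956893555
crank az 151.88330059639583 r 0.10297153240700027
4 [-0.     -0.0072  0.0004] 0.06981317007977318
head 212 [0.5931 0.0432 0.1521] [0.0293 0.0307 0.0338] 0.16899998101832547
shank 58 [0.5942 0.0445 0.1124] [0.0143 0.0143 0.0238] 0.12426599012293427
spur 196 [0.5934 0.0432 0.1646] [0.0303 0.0307 0.0283] 0.17881757911046525
```

>>> {"fn": "apply_moves", "kwargs": {"commands": [[-0.001,0,0,0,0,0,0.03],[-0.002,0,0,0,0,0,0.036],[-0.002,0,0,0,0,0,0.042],[-0.002,0.002,0,0,0,0,0.05],[-0.002,0.002,0,0,0,0,0.055],[-0.002,0.002,0,0,0,0,0.055],[-0.002,0.002,0,0,0,0,0.055]]}}

```text
clock: 22.95
ee_pos: [0.5002, 0.0904, 0.1093]
tool_rot: [0.147, 1.569, 2.711]
wrist_force: [-3.4, -14.0, -5.8]
opening: 0.0545
```

```bash
python3 -c "
from h import *
stat(); tang()"
```

```text
t 22.95 pos [0.5002 0.0904 0.1093] down [-0.0013  0.0006 -1.    ] jawaz -123.06 F [ -3.4383 -13.9978  -5.751 ] op 0.0545 q [-1.3096  0.3975  1.2492  2.0132 -0.4401  1.0424 -1.9999]
resist 14.013138750261943 outward -3.3753699018961063
```

```bash
python3 - <<'E'
from h import *
q=cam("scene"); save(q,"c8.png",(220,140,360,260),5)
stat()
E
```

```text
t 23.0 pos [0.5002 0.0904 0.1093] down [-0.0013  0.0005 -1.    ] jawaz -123.06 F [ -2.3352 -13.2822  -5.1432] op 0.0551 q [-1.3096  0.3975  1.2492  2.0132 -0.44    1.0425 -1.9999]
```

View pics/c8.png

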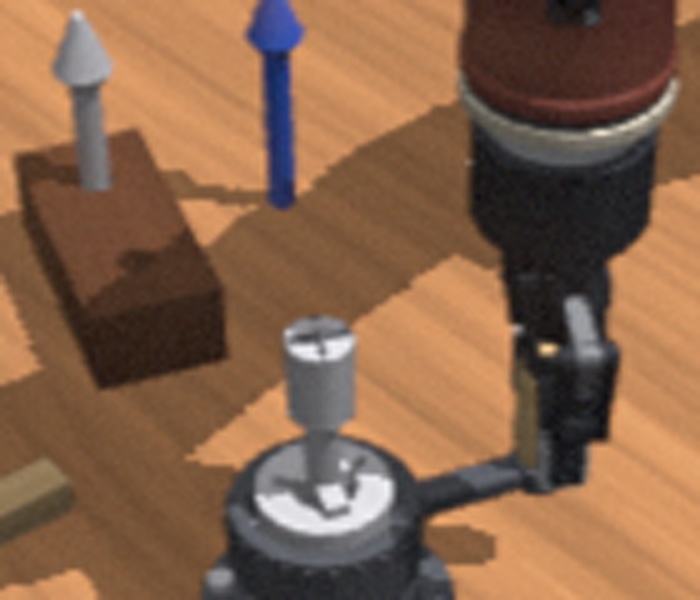

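```bash
python3 - <<'E'
from h import *
q=cam("scene"); c=cloud(q); px=q["pixels"].astype(int)
o=manip.get_obs()["ee_pos"]; T=tool(manip.get_obs())
m=(np.hypot(c[...,0]-AX[0],c[...,1]-AX[1])>.085)&(np.hypot(c[...,0]-AX[0],c[...,1]-AX[1])<.125)&(c[...,2]>.068)&(c[...,2]<.13)&(c[...,0]<.56)&(c[...,1]>-.03)
br=m&(px[...,0]-px[...,2]>25)
for nm,k in(("brown",br),("other",m&~br)):
    e=(c[k]-o)@T; print(nm,k.sum()); 
    if k.sum(): print(np.percentile(e,[2,25,50,75,98],axis=0))
# arm azimuth from iron arm
r=np.hypot(c[...,0]-AX[0],c[...,1]-AX[1]); k=(r>.05)&(r<.09)&(c[...,2]>.05)&(c[...,2]<.07)
e=c[k][:,:2]-AX; print(k.sum(),np.median(np.degrees(np.arctan2(e[:,1],e[:,0]))%360))
stat();tang()
E
```

```text
brown 108
[[-0.0182 -0.0333 -0.0141]
 [-0.0061  0.0062 -0.0124]
 [ 0.0073  0.0081 -0.011 ]
 [ 0.0201  0.0142 -0.0074]
 [ 0.0383  0.0302  0.0096]]
other 100
[[-0.0177 -0.0417 -0.0124]
 [-0.0074 -0.0398 -0.0103]
 [-0.0004 -0.0376 -0.0063]
 [ 0.0062 -0.032  -0.0003]
 [ 0.0403  0.0285  0.0076]]
130 157.1915792210515
t 23.05 pos [0.5001 0.0904 0.1093] down [-0.0014  0.0005 -1.    ] jawaz -123.06 F [ -3.4451 -13.461   -4.8016] op 0.0551 q [-1.3096  0.3975  1.2492  2.0132 -0.44    1.0425 -1.9999]
resist 13.539654933595383 outward -3.121840072766493
```

>>> {"fn": "apply_moves", "kwargs": {"commands": [[0,0.001,0,0,0,0,0.055],[0,0.002,0,0,0,0,0.055],[0,0.003,0,0,0,0,0.055],[0,0.004,0,0,0,0,0.055],[0,0.004,0,0,0,0,0.055]]}}

```text
clock: 23.47
ee_pos: [0.4987, 0.0873, 0.1098]
tool_rot: [-1.109, 1.57, 1.455]
wrist_force: [-1.1, -12.9, -3.5]
opening: 0.0551
```

```bash
python3 -c "
from h import *
stat(); tang()"
```

```text
t 23.4667 pos [0.4987 0.0873 0.1098] down [ 0.0001  0.0011 -1.    ] jawaz -123.05 F [ -1.1147 -12.9301  -3.5465] op 0.0551 q [-1.3131  0.3906  1.2557  2.0186 -0.4346  1.0394 -1.9979]
resist 12.156482657292315 outward -4.5443160596172705
```

```bash
cat >> h.py <<'E'
def crank():
    q=cam("scene"); c=cloud(q); px=q["pixels"].astype(int); v=c[...,:2]-AX; r=np.hypot(v[...,0],v[...,1]); az=np.degrees(np.arctan2(v[...,1],v[...,0]))%360
    k=(r>.046)&(r<.09)&(c[...,2]>.05)&(c[...,2]<.07)
    b=(r>.085)&(r<.125)&(c[...,2]>.07)&(c[...,2]<.13)&(px[...,0]-px[...,2]>30)&(az>90)&(az<250)
    print("iron az",k.sum(),np.percentile(az[k],[10,50,90]),"handle az",b.sum(),np.percentile(az[b],[10,50,90]))
E
python3 -c "
from h import *
crank()"
```

```text
iron az 137 [156.4472 159.7201 167.4185] handle az 101 [157.6358 161.0652 171.9279]
```

>>> {"fn": "apply_moves", "kwargs": {"commands": [[0,0.002,0,0,0,0,0.06],[0,0.004,0,0,0,0,0.065],[0,0.006,0,0,0,0,0.07],[0,0.008,0,0,0,0,0.07],[0,0.008,0,0,0,0,0.07]]}}

```text
clock: 23.93
ee_pos: [0.4948, 0.0817, 0.1101]
tool_rot: [-1.35, 1.568, 1.215]
wrist_force: [-0.6, -8.8, -1.4]
opening: 0.0698
```

```bash
python3 -c "
from h import *
stat(); tang(); crank()"
```

```text
t 23.9333 pos [0.4948 0.0817 0.1101] down [ 0.001   0.0027 -1.    ] jawaz -123.01 F [-0.613  -8.846  -1.4071] op 0.0698 q [-1.3203  0.3764  1.2674  2.0301 -0.4235  1.0342 -1.995 ]
resist 8.441992008202536 outward -2.7130649870397723
iron az 126 [164.5306 167.6983 175.8737] handle az 181 [164.649  167.5696 172.9733]
```

>>> {"fn": "apply_moves", "kwargs": {"commands": [[0,0.002,0,0,0,0,0.07],[0,0.004,0,0,0,0,0.07],[0,0.006,0,0,0,0,0.07],[0,0.008,0,0,0,0,0.07],[0,0.01,0,0,0,0,0.07],[0,0.01,0,0,0,0,0.07]]}}

```text
clock: 24.48
ee_pos: [0.4895, 0.0747, 0.1099]
tool_rot: [-1.332, 1.567, 1.234]
wrist_force: [-1.1, -7.0, 2.5]
opening: 0.0703
```

```bash
python3 -c "
from h import *
stat(); tang(); crank()"
```

```text
t 24.4833 pos [0.4895 0.0747 0.1099] down [ 0.0014  0.0039 -1.    ] jawaz -122.98 F [-1.1044 -7.0131  2.5489] op 0.0703 q [-1.3292  0.3579  1.2813  2.0451 -0.4077  1.027  -1.9935]
resist 7.025633487301227 outward -1.0217859483679388
iron az 124 [169.6536 172.7706 180.4897] handle az 211 [170.2707 172.8553 178.9805]
```

>>> {"fn": "apply_moves", "kwargs": {"commands": [[0,0.002,0,0,0,0,0.07],[0,0.004,0,0,0,0,0.07],[0,0.006,0,0,0,0,0.07],[0,0.008,0,0,0,0,0.07],[0,0.01,0,0,0,0,0.07],[0,0.01,0,0,0,0,0.07]]}}

```text
clock: 25.03
ee_pos: [0.484, 0.0675, 0.1097]
tool_rot: [-1.321, 1.566, 1.246]
wrist_force: [-0.2, 0.1, -0.1]
opening: 0.0702
```

```bash
python3 -c "
from h import *
stat(); tang(); crank()"
```

```text
t 25.0333 pos [0.484  0.0675 0.1097] down [ 0.0016  0.0048 -1.    ] jawaz -122.95 F [-0.2207  0.089  -0.1497] op 0.0702 q [-1.3381  0.3376  1.2945  2.06   -0.3891  1.0194 -1.9942]
resist -0.037683433108980695 outward 0.23493670138003833
iron az 106 [178.1037 181.6052 188.9269] handle az 254 [177.652  180.8473 187.0261]
```

>>> {"fn": "apply_moves", "kwargs": {"commands": [[-0.005,-0.004,0,0,0,0,0.08],[-0.015,-0.006,0,0,0,0,0.08],[-0.03,-0.006,0,0,0,0,0.08],[-0.05,-0.006,0,0,0,0,0.08],[-0.07,-0.006,0,0,0,0,0.08],[-0.09,-0.006,0,0,0,0,0.08],[-0.09,-0.006,0,0,0,0,0.08]]}}

```text
clock: 25.67
ee_pos: [0.4897, 0.0717, 0.2035]
tool_rot: [-1.63, 1.561, 0.935]
wrist_force: [1.0, 0.6, 0.3]
opening: 0.0799
```

```bash
python3 - <<'E'
from h import *
stat(); crank()
q=cam("scene"); c=cloud(q).reshape(-1,3)
for nm,x,y,z0,z1,r in(('head',.592,.043,.135,.169,.03),('shank',.592,.043,.1,.125,.02),('spur',.592,.043,.15,.2,.03),('handle',.487,.04,.1,.131,.04)):
    m=(np.hypot(c[:,0]-x,c[:,1]-y)<r)&(c[:,2]>z0)&(c[:,2]<z1); e=c[m]; print(nm,len(e),(e.min(0)+e.max(0))/2,np.ptp(e,axis=0),e[:,2].max())
a=cv2.resize(q["pixels"][170:280,235:345],None,fx=5.4,fy=5.4,interpolation=cv2.INTER_CUBIC); cv2.imwrite("pics/c9.png",a[...,::-1])
E
```

```text
t 25.6667 pos [0.4897 0.0717 0.2035] down [ 0.0061  0.0083 -0.9999] jawaz -123.05 F [1.0106 0.6089 0.3367] op 0.0799 q [-1.5285  0.0514  1.3635  1.9481 -0.0623  1.1762 -2.2893]
iron az 105 [179.2111 182.7792 189.7552] handle az 235 [179.5419 181.7501 188.352 ]
head 211 [0.5923 0.0435 0.152 ] [0.0315 0.0288 0.0339] 0.1689787333453796
shank 54 [0.595  0.0448 0.1119] [0.0133 0.0141 0.0219] 0.12289361752162609
spur 196 [0.5923 0.0434 0.1643] [0.0315 0.0287 0.0285] 0.17857624993820798
handle 137 [0.4909 0.0347 0.1145] [0.0222 0.0239 0.0288] 0.12889057328372944
```

View pics/c9.png

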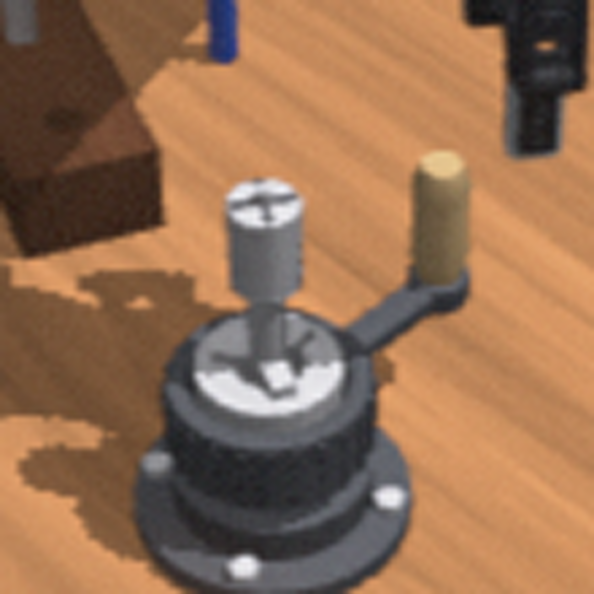

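>>> {"fn": "apply_moves", "kwargs": {"commands": [[-0.02,0,0.0,-0.1,0,0,0.08],[-0.03,0,0.0,-0.2,0,0,0.08],[-0.04,0,0.0,-0.3,0,0,0.08],[-0.04,0,0.0,-0.4,0,0,0.08],[-0.04,0,0.0,-0.5,0,0,0.08],[-0.04,0,0.0,-0.6,0,0,0.08],[-0.04,0,0.0,-0.6,0,0,0.08],[-0.04,0,0.0,-0.6,0,0,0.08],[-0.04,0,0.0,-0.6,0,0,0.08],[-0.04,0,0.0,-0.6,0,0,0.08]]}}

```text
clock: 26.6
ee_pos: [0.4871, 0.0718, 0.2395]
tool_rot: [-2.007, 1.567, 1.157]
wrist_force: [-0.1, 1.0, -0.8]
opening: 0.0797
```

```bash
cat >> h.py <<'E'
def hc():
    q=cam("scene"); c=cloud(q).reshape(-1,3); px=q["pixels"].reshape(-1,3).astype(int)
    m=(np.hypot(c[:,0]-.49,c[:,1]-.035)<.05)&(c[:,2]>.09)&(c[:,2]<.132)&(px[:,0]-px[:,2]>30); e=c[m]
    x=(e.min(0)+e.max(0))/2; t=e[e[:,2]>.124].mean(0); v=t[:2]-AX; print("handle mid",x,"top",t,"az",np.degrees(np.arctan2(v[1],v[0]))%360)
E
python3 -c "
from h import *
stat(); crank(); hc()"
```

```text
t 26.6 pos [0.4871 0.0718 0.2395] down [ 0.0014  0.0032 -1.    ] jawaz -88.72 F [-0.081   1.0094 -0.8193] op 0.0797 q [-1.6305 -0.1464  1.3355  1.9012  0.146   1.2754 -1.8884]
iron az 107 [178.875  183.0916 189.9859] handle az 236 [179.4472 182.1684 187.987 ]
handle mid [0.4897 0.0348 0.1101] top [0.4893 0.0341 0.1267] az 184.8154823985951
```

>>> {"fn": "apply_moves", "kwargs": {"commands": [[0,0,0,0,0,0,0.08],[0,0,0,0,0,0,0.08],[0,0,0,0,0,0,0.08],[0,0,0,0,0,0,0.08],[0,0,0,0,0,0,0.08],[0,0,0,0,0,0,0.08],[0,0,0,0,0,0,0.08],[0,0,0,0,0,0,0.08],[0,0,0,0,0,0,0.08],[0,0,0,0,0,0,0.08]]}}

```text
clock: 27.53
ee_pos: [0.4872, 0.0718, 0.2396]
tool_rot: [-1.964, 1.566, 1.202]
wrist_force: [-0.3, 0.3, -0.5]
opening: 0.0801
```

```bash
python3 -c "
from h import *
stat(); crank(); hc(); hc()"
```

```text
t 27.5333 pos [0.4872 0.0718 0.2396] down [ 0.0016  0.004  -1.    ] jawaz -88.58 F [-0.2887  0.323  -0.4904] op 0.0801 q [-1.6311 -0.1478  1.3357  1.901   0.1467  1.2756 -1.8865]
iron az 105 [178.8194 183.0589 190.402 ] handle az 237 [179.486  181.9227 188.2208]
handle mid [0.4897 0.0343 0.1096] top [0.4888 0.0338 0.1265] az 184.9783984196325
handle mid [0.4897 0.0349 0.1095] top [0.4889 0.0339 0.1261] az 184.9065066340352
```

```bash
python3 -c "
from h import *
print(job.job_done()); stat()"
```

```text
the job is handed in; nothing more can be done
None
the job is handed in; nothing more can be done
```

I stood the boring cutter in the chuck, lowered it to the floor of the bore and closed the jaws on its shank. I handed the job in at about 27.7 s. One doubt remains: the handle sprang back when I let go, so the jaws hold with less force than I applied.

- **Seating:** I lowered the cutter in the grip until the wrist force rose to 14 N. The tool was then at the height expected for a seated cutter, and I released it without a drop.
- **Clamping:** I turned the crank clockwise about 125°. The resistance at the handle rose from about 3 N to 17 N.
- **Spring-back:** When I released it, the handle followed the finger back about 33° before it stopped. It then stayed put for the last 2 s or so, 91° (1.59 rad) past where it started. That is past the roughly 1.5 rad at which the jaws meet the shank. I did not test the remaining clamp with a tug or a second push. I judge it to be about what the sleeve's own drag can hold.
- **Final checks:**
  - The cutter measured upright and on the chuck's axis, with its top at 0.178 m against the 0.177 m expected.
  - The gripper was clear, with wrist force near zero.
  - I left the countersink in its hole and never touched the bench objects. I did not re-measure their positions at the end.

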